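Free a plugged outlet of the bench air distributor and park its plug

ROBOT

A 6-joint arm with a two-finger parallel gripper is mounted at the origin on a cart in front of the work surface, level with it; the furniture and walls round the work are solid. World frame = base frame: x ahead of the robot, y to its left, z up, the work surface at z = 0. Lengths are in m, angles in rad, forces in N, time in s.
With the tool pointing down it reaches from about 0.275 to 0.825 m from the base axis. Payload 5.2 kg.
Tool frame: the origin (TCP) lies midway between the tips of the shut fingers; the grasp point (between the pads) lies 19 mm behind it; z points along the fingers, y is the direction in which the jaws open and shut (so a half turn about z gives the same grasp; the last joint's range is limited). The gripper opens to 93 mm and grips with 3 to 60 N. Pads are 15 mm wide; open, the fingers measure 128 mm over their backs; the gripper's body (75 mm by 188 mm) begins 65 mm behind the grasp point.
Start: joints at [-1.487, 0.259, 1.535, -0, 1.348, -0.203], TCP at [0.156, -0.528, 0.219] pointing down, gripper open.
Joint ranges: [-3.14, 3.14], [-0.91, 2.08], [0.19, 2.58], [-1.22, 4.36], [0.22, 2.71], [-3.12, 3.12]. Speed limits (rad/s): [2.57, 2.57, 3.14, 3.14, 3.14, 3.14].

INTERFACE

Orientations are given as a unit quaternion [x, y, z, w].
In Python, from cell import state, viewer, arm gives the robot as it stands.
- The arm moves only by the tool move_arm, never from a script. Its arguments are lists of equal length, an entry for each row: "xyz": the shift along the tool's x, y, z in mm, a list of three; "dr": the turn, a rotation vector about the tool's x, y, z in units of 8 degrees (1.0 is 8 degrees), a list of three. A call has 1 to 12 rows; each row shifts and turns the commanded pose from where the row before left it, along the tool's axes as they then stand; what a row does not reach is not made up. A row lasts 1/8 s, in which the tool goes at most 62.5 mm and 10.7 degrees, less where a joint would pass 70% of its speed; a pose out of reach is approached as far as the arm can. A call with a gripper value outside its range is refused whole. "fingers" is the gripper's target within -1 to 1 (fully open at 1, half-way at 0, shut at -1), set as the call begins (left out, the last holds). The fingers move at their own pace and stop on an object; "newtons" is the grip in N (left out, the last holds). Time passes only in rows, so rows that do not move let the fingers close. It gives the time, the measured TCP pose, the force and the opening at its end, in the units of the state.
- state(): the state, without advancing time (a new reading comes with each control period).
- viewer.camera(name): name is "scene" or "top" or "wrist"; returns a dict with "frame" (420x560x3 uint8, blue, green, red), "z_map" (420x560 float32, m along the optical axis (not along the pixel's ray), 0 where there is no reading), "fx", "fy", "cx", "cy" (pixels), "xyz" and "orientation" of the camera in the world. Camera axes: x right, y up, looking along -z (the intrinsics and any distortion apply to the point x, -y, -z); pixel columns grow to the right and rows downward; lengths in m; the calibration is good to about 2 mm. A picture is of the moment at which its call begins.
- arm.hand_in(): hands the job in, once; it reports no verdict.
The state is a dict: "clock": time; "joints": joint angles; "qvel": joint speeds; "joint_efforts": joint torques, N m; "tool_pos": TCP position; "tool_rot": TCP orientation; "force": force on the tool from outside, world axes, zero at the start; "wrist_torque": the same for the moment, N m; "finger_gap": finger opening in m.
Only numpy, scipy, OpenCV 4.12 (cv2) and the standard library are available. Lean on these libraries where they do the work, as an engineer would, in place of code of your own. Each camera call takes 0.05 s, during which the arm holds its last target.

TASK

Free the outlet of the bench air distributor that is closed by the round blanking plug: turn its coupling's sleeve clockwise (from above) until the notch in the flange stands over the locking pin, and push it down to its stop, without forcing it on pin or stop, so that the plug springs up. Draw the plug out, let the sleeve snap back up, and stand the plug upright and fully home in the parking bore between the outlets. Leave the silencer locked in the other outlet and do not push the things round about aside.

Things in the scene. Friction and masses are not known exactly. Their poses are not given: they have to be found in the camera images.
- distributor: Fixed aluminium block, 70 (x) x 250 (y) x 40 mm high on the worktop, with a foot plate 92 mm wide; on its top two equal quick couplings pointing straight up, 75 mm either side of the middle, and an empty parking bore in the middle. At its +y end an inlet with a lever, 47 mm high, reaches to 190 mm. Origin: centre of its underside; y along the row, z up, -x towards the robot. Turned up to 0.35 rad.
- park (a point): Centre of the mouth of the parking bore, in the block's top face (40 mm above the worktop). Bore: 17 mm diameter, 30 mm deep, vertical, mouth chamfered 1.5 mm. Fully home, the plug's head rests on the block's top face.
- grip_a (a point): On the vertical axis of the coupling at the block's +y side, 76 mm above the worktop: half-way up its sleeve when that is up. Sleeve: knurled steel tube, 34 mm diameter, from 60 to 92 mm above the worktop, its lowest 8 mm a flange of 40 mm diameter. It turns with slight friction and slides down against a spring (6 N when up, 10 N when down).
- grip_b (a point): The same point of the equal coupling at the block's -y side. All words and numbers given for coupling a hold for b.
- sleeve_a (a joint): How far the sleeve at grip_a is pushed down, m: 0 up (locked), 0.0085 on its rigid stop. Near the stop the jaws let go and a sprung valve throws the plug up by 6 to 7 mm. If the sleeve is then let go it stays part-way down (3 to 6 mm), held by the plug's nose, until the plug is drawn out, which takes a few newtons; then it snaps up.
- sleeve_b (a joint): The same for the sleeve at grip_b.
- pin_a (a point): Outer end of the locking pin of the coupling at grip_a: a fixed square steel pin, 5 x 5 mm, just under the flange on the block's -x side, ending 21 mm from the axis. The flange has one notch, about 10 mm wide. Unless the notch stands over the pin (within 0.07 rad) the flange strikes the pin after about 1.2 mm.
- pin_b (a point): The same pin of the coupling at grip_b. On both couplings the notch stands at the start 0.35 to 1.45 rad anticlockwise (seen from above) of the pin, so the sleeve must be turned clockwise by that much. How much is not measured: it has to be felt, or seen.
- seat_a: Fixed brass foot of the coupling at grip_a: a hexagon 34 mm across, 9 mm high, on the block's top face, the round shoulder above it that stops the sleeve, and the pin. Origin: on the axis, 40 mm above the worktop. More than 40 N on pin or shoulder is forcing it.
- seat_b: The same foot of the coupling at grip_b.
- plug_mid (a point): Middle of the blanking plug, half-way up its axis. Steel, 53 mm long, about 70 g: round ribbed head, 22 mm diameter, 25 mm long, its underside 1.5 mm above this point; nose below it 28 mm long, 14 mm thick, grooved. It starts upright, locked in either coupling: head then 94 to 119 mm above the worktop, its underside 2 mm above the sleeve's top edge.
- silencer_mid (a point): Middle of the exhaust silencer that is locked in the other coupling: a brass hexagon 21 mm across, 9 mm high, under a slim sintered stem of 17 mm diameter with a conical tip 139 mm above the worktop.
- tape_roll: Roll of tape lying flat, 66 mm across, 18 mm high, in front of the block. Origin: centre of its underside.
- ph_strips: Flat carton, 52 x 82 x 24 mm, in front of the block. Origin: centre of its underside.
- timer: Small flat timer, 57 x 63 x 17 mm, beside the -y end of the block. Origin: centre of its underside.
- hdpe_125: White plastic bottle, 49 mm diameter, 100 mm high, behind the block. Origin: centre of its underside.
- vial_2: Small glass vial with black cap, 25 mm diameter, 58 mm high, behind the block. Origin: centre of its underside.
- beaker_b: Small glass beaker, 53 x 59 mm, 61 mm high, behind the block. Origin: centre of its underside.
Mind the look-alikes: they are no part of the job. Of the things like the part that bears plug_mid, leave any that is green or pink; of the rest the smaller one is meant.

How it is judged:
By the outcome, as a careful person would: the job done as asked, in the order asked, and still so for the second after the job is handed in, with the robot touching nothing.
It also fails if it takes over 61 s, if anything falls off the work surface, if the arm or the gripper's body presses on something with over 40 N, if the wrist force passes 120 N, or if a joint passes its speed limit or range.

## Working session

There is one attempt and no reset: what is moved stays moved. The work goes in short steps, Python scripts to look and compute and a tool call to move; the robot and the scene stay as the last step left them, time stands still between calls to the robot, and variables do not carry over. Pictures are saved under pics/ and viewed, and the job is handed in when it is done.

Besides the shell and the picture viewer there is one more tool, called after ">>>" by a JSON object that holds its "method" and its "body", one argument or row to a line. move_arm: Moves the arm, as the interface text tells. Its arguments: {"type":"object","properties":{"xyz":{"type":"array","items":{"type":"array","items":{"type":"number"}}},"dr":{"type":"array","items":{"type":"array","items":{"type":"number"}}},"fingers":{"type":"number"},"newtons":{"type":"number"}},"required":["xyz","dr"]}

```bash
ls; mkdir -p pics; cat > h.py <<'E'
import numpy as np, cv2
from scipy.spatial.transform import Rotation as R
from cell import state, viewer, arm
def cam(n,save=None):
    c=viewer.camera(n)
    if save: cv2.imwrite('pics/'+save,c['frame'])
    np.savez('/tmp/%s.npz'%(save or n),**{k:np.array(v) for k,v in c.items()})
    return c
def load(s): 
    d=np.load('/tmp/%s.npz'%s); return {k:d[k] for k in d.files}
def ray(c,u,v):
    d=np.array([(u-c['cx'])/c['fx'],-(v-c['cy'])/c['fy'],-1.])
    return np.array(c['xyz']),R.from_quat(c['orientation']).as_matrix()@d
def pt(c,u,v):
    o,d=ray(c,u,v); return o+d*float(c['z_map'][int(v),int(u)])
def atz(c,u,v,z):
    o,d=ray(c,u,v); return o+d*(z-o[2])/d[2]
def proj(c,p):
    q=R.from_quat(c['orientation']).as_matrix().T@(np.array(p)-c['xyz']); return c['cx']+c['fx']*q[0]/-q[2], c['cy']-c['fy']*q[1]/-q[2]
E
python3 - <<'E'
from h import *
for n in ['scene','top','wrist']:
    c=cam(n,n+'0.png'); print(n,{k:c[k] for k in c if k not in('frame','z_map')})
print(state())
E
```

```text
pics
scene {'fx': 439.26210565772294, 'fy': 439.26210565772294, 'cx': 271.9977144549536, 'cy': 207.21664780502212, 'xyz': array([0.0984436 , 0.62396234, 0.51941332]), 'orientation': array([-0.16291208,  0.47646755,  0.82182395, -0.26654028])}
top {'fx': 418.7875699081781, 'fy': 418.7875699081781, 'cx': 276.11661794698387, 'cy': 212.22959506847158, 'xyz': array([ 0.48282685, -0.0196609 ,  0.92167845]), 'orientation': array([-0.04318191,  0.02865995,  0.71477452, -0.69743194])}
wrist {'fx': 360.7345654409612, 'fy': 360.7345654409612, 'cx': 279.2004463649951, 'cy': 207.37551631811243, 'xyz': array([ 0.22025255, -0.50831849,  0.38323112]), 'orientation': array([-0.09984529,  0.07519644, -0.59348893,  0.79507692])}
{'clock': 0.15, 'joints': array([-1.48679895e+00,  2.59164199e-01,  1.53577767e+00, -2.20348747e-06,
        1.34798853e+00, -2.02819898e-01]), 'qvel': array([ 0.00171379, -0.00248005, -0.0034024 , -0.0009689 ,  0.00024038,
        0.00073351]), 'joint_efforts': array([ 1.32055673e-03, -4.37644529e+01, -2.84236121e+01,  7.18597951e-02,
        3.80140683e-02, -8.95571361e-05]), 'tool_pos': array([ 0.15557342, -0.52713251,  0.21803649]), 'tool_rot': array([ 9.89734336e-01,  1.42917794e-01,  3.86427382e-05, -6.67756238e-04]), 'force': array([ 0.66343386,  0.29008672, -0.44904192]), 'wrist_torque': array([-0.00318478,  0.04035818,  0.02848554]), 'finger_gap': 0.0931246153795095}
```

View pics/scene0.png

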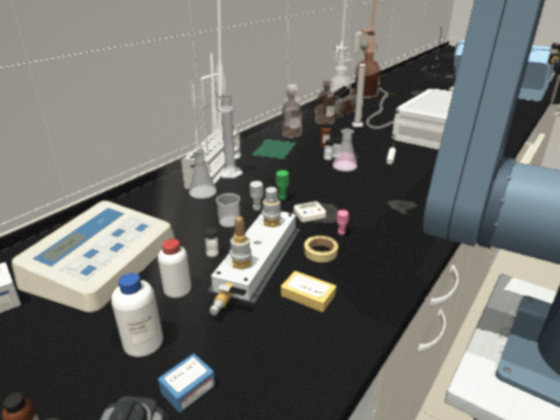

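View pics/top0.png

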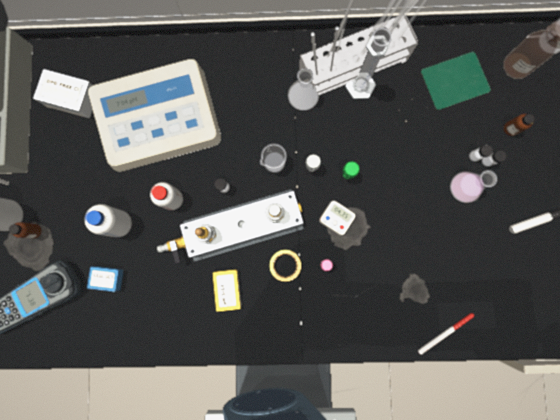

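```bash
python3 - <<'E'
from h import *
c=load('top0.png');f=c['frame']
cv2.imwrite('pics/top0c.png',cv2.resize(f[110:310,200:400],None,fx=3,fy=3,interpolation=cv2.INTER_CUBIC))
c=load('scene0.png');f=c['frame']
cv2.imwrite('pics/sc0c.png',cv2.resize(f[130:330,180:400],None,fx=3,fy=3,interpolation=cv2.INTER_CUBIC))
E
```

```text
(no output)
```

View pics/top0c.png

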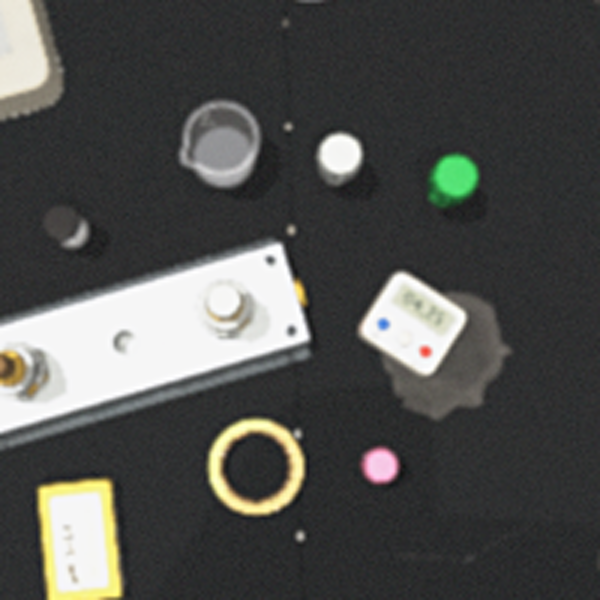

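View pics/sc0c.png

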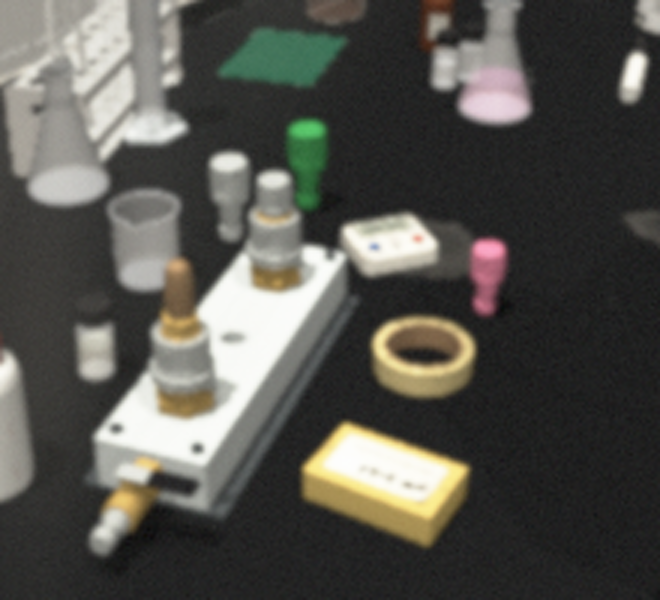

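The top view shows the block yawed anticlockwise. The plug (round grey head, about (275,211)) is in the -y coupling, the silencer is at about (204,232), and the park bore is at about (241,224).

```bash
python3 - <<'E'
from h import *
c=load('top0.png')
for n,u,v,z in [('plug',275,210.7,.119),('park',241.3,223.7,.04),('sil',203,231.5,.139),('cornerTR',293,192,.04),('cornerBR',303.5,225,.04)]:
    print(n,atz(c,u,v,z),pt(c,u,v), c['z_map'][int(v)-2:int(v)+3,int(u)-2:int(u)+3].round(3)[2])
s=load('scene0.png')
for n,u,v,z in [('plugtop',180+273/3,130+180/3,.119),('park',180+232/3,130+338/3,.04),('siltip',180+178/3,130+262/3,.139)]:
    print(n,atz(s,u,v,z),pt(s,u,v))
# block top points
h,w=c['z_map'].shape
V,U=np.mgrid[:h,:w]; z=c['z_map']
D=np.stack([(U-c['cx'])/c['fx'],-(V-c['cy'])/c['fy'],-np.ones_like(z)],-1)*z[...,None]
P=D@R.from_quat(c['orientation']).as_matrix().T+c['xyz']
f=c['frame'].astype(int)
print('table z',np.median(P[300:350,300:350,2]))
m=(abs(P[...,2]-.04)<.006)&(f.min(-1)>150)&(U>170)&(U<310)&(V>185)&(V<265)
n,l,st,ce=cv2.connectedComponentsWithStats(m.astype(np.uint8)); i=1+st[1:,4].argmax(); print(st[i],ce[i])
Q=P[l==i]; print('z',np.median(Q[:,2]))
hull=cv2.minAreaRect((Q[:,:2]*1000).astype(np.float32)); print(hull)
# sleeve/plug pts: height>0.05 near
for zlo,zhi in [(.085,.097),(.11,.125),(.055,.072),(.13,.15)]:
    mm=(P[...,2]>zlo)&(P[...,2]<zhi)&(U>170)&(U<310)&(V>185)&(V<265)
    q=P[mm]; 
    for side in (U[mm]>240,U[mm]<=240):
        if side.any(): print(zlo,side.sum(),q[side].mean(0),q[side].min(0),q[side].max(0))
E
```

```text
plug [ 0.56792463 -0.00203317  0.119     ] [ 0.56802793 -0.00201177  0.11802563] [0.809 0.807 0.808 0.806 0.813]
park [0.55050028 0.07160339 0.04      ] [0.55274411 0.07462941 0.01076645] [0.91  0.917 0.915 0.914 0.916]
sil [0.53003018 0.13360532 0.139     ] [0.53065657 0.13563915 0.12861391] [0.789 0.791 0.797 0.805 0.815]
cornerTR [ 0.61526638 -0.039478    0.04      ] [ 0.61513113 -0.03945777  0.04090037] [0.892 0.89  0.889 0.933 0.933]
cornerBR [ 0.54446267 -0.05964702  0.04      ] [ 0.54708977 -0.06135134  0.00242033] [0.92  0.919 0.92  0.923 0.924]
plugtop [0.56513485 0.00356241 0.119     ] [0.56644974 0.00181445 0.11787185]
park [0.54648177 0.07529957 0.04      ] [0.55535744 0.06443052 0.03050279]
siltip [0.52583248 0.1462055  0.139     ] [0.52776692 0.14404308 0.13727818]
table z -0.0010478114977293118
[ 181  192  122   65 3208] [241.81670823 224.10068579]
z 0.039182367036421306
((549.8857421875, 73.1623306274414), (70.24038696289062, 253.3362579345703), 15.233891487121582)
0.085 113 [ 0.56763242 -0.00143321  0.09107728] [ 0.55410425 -0.01741362  0.08554668] [0.58640968 0.01461511 0.09665835]
0.085 114 [0.52955802 0.13936053 0.09144678] [0.5139984  0.12675008 0.08513451] [0.54614548 0.15905016 0.09651914]
0.11 103 [ 0.56945946 -0.00077947  0.11766683] [ 0.55843175 -0.01168721  0.11051822] [0.57935152 0.00983027 0.12103431]
0.11 16 [0.52949111 0.13705181 0.11770664] [0.52247927 0.13454519 0.11039221] [0.53820654 0.14065941 0.1246841 ]
0.055 62 [5.63294459e-01 4.37048052e-04 6.68907624e-02] [ 0.55015664 -0.01944569  0.05561711] [0.58957586 0.01780525 0.0717342 ]
0.055 133 [0.57512429 0.15276653 0.06331701] [0.51055761 0.10301455 0.05502187] [0.62995335 0.21698713 0.07150467]
0.13 54 [0.53016527 0.14272386 0.13556118] [0.52390193 0.13633429 0.13043338] [0.53721713 0.14945213 0.1400132 ]
```

View pics/wrist0.png

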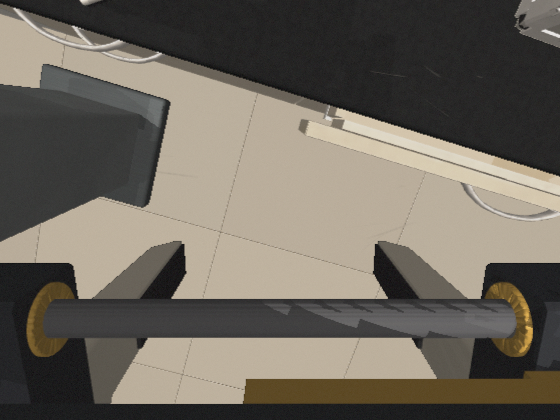

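```bash
python3 - <<'E'
from h import *
w=load('wrist0.png')
# pose of the camera in tool frame
tp=np.array([0.15557342,-0.52713251,0.21803649]);tr=R.from_quat([9.89734336e-01,1.42917794e-01,3.86427382e-05,-6.67756238e-04])
print('cam pos in tool',tr.inv().apply(w['xyz']-tp)); Rc=tr.inv()*R.from_quat(w['orientation']); print('look',Rc.apply([0,0,-1]),'up',Rc.apply([0,1,0]))
np.savez('camtool.npz',t=tr.inv().apply(w['xyz']-tp),q=Rc.as_quat())
T=Rc;t=tr.inv().apply(w['xyz']-tp)
def sim(tcp,yaw,tilt,pts):
    # tool down, tool x heading yaw; tilt about tool y
    r=R.from_euler('z',yaw)*R.from_euler('x',np.pi)*R.from_euler('y',tilt)
    c=dict(w); c['xyz']=np.array(tcp)+r.apply(t); c['orientation']=(r*T).as_quat()
    return c['xyz'],[np.round(proj(c,p)) for p in pts], r.apply([0,0,1])
b=np.array([.5695,0,.064]);az=np.radians(195.2);
pin=b+[.021*np.cos(az),.021*np.sin(az),0]
n=b+[.02*np.cos(az+1.45),.02*np.sin(az+1.45),0]
for tcp,yaw,tilt in [((.40,-.08,.14),.45,0),((.42,-.09,.16),.5,-.3),((.42,-.09,.16),.5,.3)]:
    print(sim(tcp,yaw,tilt,[b,pin,n]))
E
```

```text
cam pos in tool [ 6.74036001e-02  3.58464432e-05 -1.65176804e-01]
look [-2.48286207e-01  5.87502236e-04  9.68686541e-01] up [ 0.96868572 -0.00128269  0.24828678]
(array([ 0.46070897, -0.05071403,  0.3051768 ]), [array([ 282., -104.]), array([276., -62.]), array([316., -92.])], array([ 5.32679149e-17, -1.10272966e-16, -1.00000000e+00]))
(array([ 0.51936497, -0.03575751,  0.2978803 ]), [array([ 264., -169.]), array([ 255., -111.]), array([ 304., -148.])], array([-0.25934338, -0.14167993, -0.95533649]))
(array([ 0.43368995, -0.08256199,  0.33771855]), [array([270.,  21.]), array([263.,  47.]), array([294.,  30.])], array([ 0.25934338,  0.14167993, -0.95533649]))
```

```bash
cat >> h.py <<'E'
def plan(tcp,yaw=None,tilt=0,rot=None):
    s=state(); r0=R.from_quat(s['tool_rot']); p0=np.array(s['tool_pos'])
    d=r0.inv().apply(np.array(tcp)-p0)*1000
    rt=rot if rot is not None else R.from_euler('z',yaw)*R.from_euler('x',np.pi)*R.from_euler('y',tilt)
    rv=(r0.inv()*rt).as_rotvec()/np.radians(8)
    print('from',p0.round(4),'heading',np.arctan2(*r0.apply([1,0,0])[[1,0]]).round(3),'tiltz',r0.apply([0,0,1]).round(4),'gap',round(s['finger_gap'],4),'F',s['force'].round(1),'t',s['clock'],'j6',s['joints'][5].round(3))
    print('shift first mm',d.round(1),'norm',np.linalg.norm(d).round(1),'then rot units',rv.round(2),'| shift after rot',(rt.inv().apply(np.array(tcp)-p0)*1000).round(1))
E
python3 - <<'E'
from h import *
w=load('wrist0.png'); g=np.load('camtool.npz');T=R.from_quat(g['q']);t=g['t']
b=np.array([.5695,0,.064]);az=np.radians(195.2);
P=[b]+[b+[.021*np.cos(az+a),.021*np.sin(az+a),0] for a in(0,.35,1.45)]
for tcp,yaw,tilt in [((.45,-.06,.10),.45,.6),((.44,-.065,.10),.5,.6),((.44,-.065,.11),.45,.7)]:
    r=R.from_euler('z',yaw)*R.from_euler('x',np.pi)*R.from_euler('y',tilt)
    c=dict(w); c['xyz']=np.array(tcp)+r.apply(t); c['orientation']=(r*T).as_quat()
    print(c['xyz'].round(3),[np.round(proj(c,p)) for p in P],r.apply([0,0,1]).round(2))
plan((.44,-.07,.22),.5,.6)
E
```

```text
[ 0.416 -0.076  0.274] [array([276.,  82.]), array([271., 107.]), array([281., 107.]), array([305.,  89.])] [ 0.51  0.25 -0.83]
[ 0.407 -0.083  0.274] [array([286.,  69.]), array([279.,  93.]), array([290.,  93.]), array([314.,  78.])] [ 0.5   0.27 -0.83]
[ 0.391 -0.089  0.28 ] [array([276.,  97.]), array([271., 118.]), array([281., 118.]), array([302., 103.])] [ 0.58  0.28 -0.76]
from [ 0.1556 -0.5271  0.218 ] heading 0.287 tiltz [-1.0e-04  1.3e-03 -1.0e+00] gap 0.0931 F [ 0.7  0.3 -0.4] t 0.15 j6 -0.203
shift first mm [ 402.1 -358.    -1.4] norm 538.4 then rot units [ 0.45  4.28 -1.48] | shift after rot [ 388.  -264.8  263.1]
```

>>> {"method": "move_arm", "body": {
  "xyz": [
    [33.5,-30,0],
    [33.5,-30,0],
    [33.5,-30,0],
    [33.5,-30,0],
    [33.5,-30,0],
    [33.5,-30,0],
    [33.5,-30,0],
    [33.5,-30,0],
    [33.5,-30,0],
    [33.5,-30,0],
    [33.5,-30,0],
    [33.5,-30,0]
  ],
  "dr": [
    [0,0,0],
    [0,0,0],
    [0,0,0],
    [0,0,0],
    [0,0,0],
    [0,0,0],
    [0,0,0],
    [0,0,0],
    [0,0,0],
    [0,0,0],
    [0,0,0],
    [0,0,0]
  ],
  "fingers": 1
}}

```text
clock: 1.65
tool_pos: [0.4398, -0.0671, 0.2186]
tool_rot: [0.99, 0.143, -0.0, 0.0]
force: [-0.2, -0.6, -0.1]
finger_gap: 0.0931
```

>>> {"method": "move_arm", "body": {
  "xyz": [
    [0,0,0],
    [0,0,0],
    [0,0,30],
    [0,0,30],
    [0,0,30],
    [0,0,30],
    [0,0,0]
  ],
  "dr": [
    [0,0,-0.75],
    [0,0,-0.75],
    [0,1.1,0],
    [0,1.1,0],
    [0,1.1,0],
    [0,1.0,0],
    [0,0,0]
  ]
}}

```text
clock: 2.52
tool_pos: [0.4579, -0.0541, 0.1088]
tool_rot: [0.932, 0.236, 0.265, -0.075]
force: [0.7, -0.0, 0.1]
finger_gap: 0.0934
```

```bash
python3 - <<'E'
from h import *
plan((.44,-.065,.10),.5,.6)
print(state()['joints'])
cam('wrist','w1.png')
E
```

```text
from [ 0.4579 -0.0541  0.1088] heading 0.492 tiltz [ 0.4589  0.2647 -0.8481] gap 0.0934 F [ 0.7 -0.   0.1] t 2.525 j6 -0.281
shift first mm [-22.4   1.1  -3.7] norm 22.7 then rot units [-0.09  0.3  -0.05] | shift after rot [-22.2   1.   -4.6]
[-0.82730789  0.06993143  2.25281909  0.76325912  0.84478839 -0.28098261]
```

View pics/w1.png

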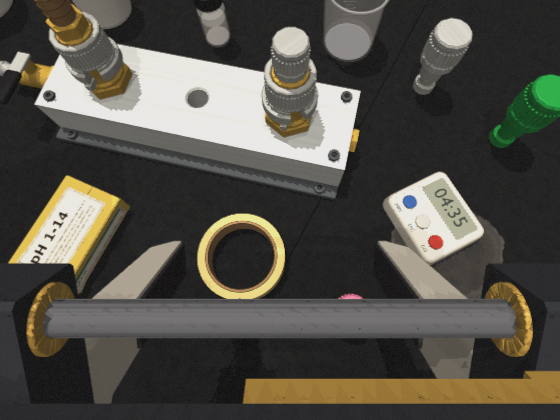

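```bash
python3 - <<'E'
from h import *
c=load('w1.png')
cv2.imwrite('pics/w1c.png',cv2.resize(c['frame'][20:145,235:345],None,fx=5,fy=4.8,interpolation=cv2.INTER_CUBIC))
b=np.array([.5695,0,.064]);az=np.radians(195.2)
print(proj(c,[.5695,.0005,.119]),proj(c,[.5502,.0727,.04]))
E
```

```text
(np.float64(289.3780091165136), np.float64(35.77228561115214)) (np.float64(196.55077553519854), np.float64(93.66618639560782))
```

View pics/w1c.png

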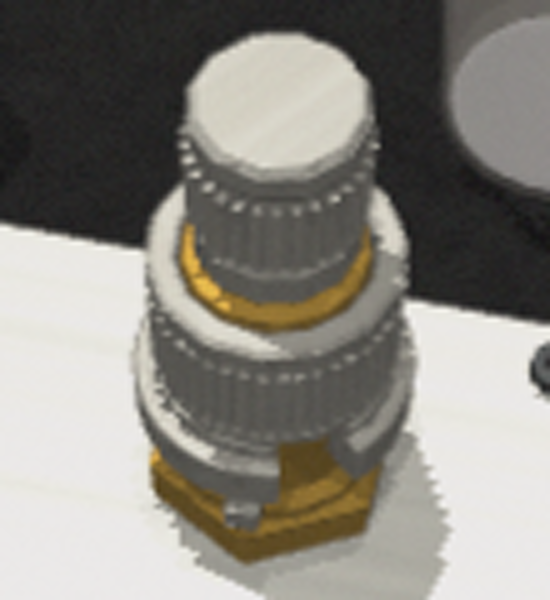

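```bash
python3 - <<'E'
from h import *
c=load('w1.png')
# head centre observed in crop (282,100)
hc=np.array([235+282/5,20+100/4.8]); print('head obs',hc,'pred',proj(c,[.5695,.0005,.119]))
for off in [(0,0),(-.0005,.0005),(-.001,.001)]:
  b=np.array([.5695,.0005,0])+[*off,0]
  def pr(a,r,z): return np.array(proj(c,b+[r*np.cos(a),r*np.sin(a),z]))
  az=np.radians(195.2)
  A=np.radians(np.arange(180,300,.25))
  for n,u,v,r,z in [('pin',243,515,.021,.0565),('nLbot',278,498,.02,.060),('nLtop',280,462,.02,.068),('nRbot',345,477,.02,.060),('nRtop',330,432,.02,.068)]:
    q=np.array([235+u/5,20+v/4.8]); P=np.array([pr(a,r,z) for a in A]); i=abs(P[:,0]-q[0]).argmin()
    print(off,n,q,'az by u',np.degrees(A[i]),'v there',P[i,1].round(1))
E
```

```text
head obs [291.4         40.83333333] pred (np.float64(289.3780091165136), np.float64(35.77228561115214))
(0, 0) pin [283.6        127.29166667] az by u 199.25 v there 125.1
(0, 0) nLbot [290.6  123.75] az by u 213.0 v there 121.5
(0, 0) nLtop [291.   116.25] az by u 213.5 v there 115.4
(0, 0) nRbot [304.    119.375] az by u 242.25 v there 117.4
(0, 0) nRtop [301. 110.] az by u 234.0 v there 112.9
(-0.0005, 0.0005) pin [283.6        127.29166667] az by u 201.00000000000003 v there 125.5
(-0.0005, 0.0005) nLbot [290.6  123.75] az by u 215.0 v there 121.7
(-0.0005, 0.0005) nLtop [291.   116.25] az by u 215.25 v there 115.5
(-0.0005, 0.0005) nRbot [304.    119.375] az by u 244.5 v there 117.1
(-0.0005, 0.0005) nRtop [301. 110.] az by u 236.25 v there 112.7
(-0.001, 0.001) pin [283.6        127.29166667] az by u 203.0 v there 125.8
(-0.001, 0.001) nLbot [290.6  123.75] az by u 217.0 v there 121.8
(-0.001, 0.001) nLtop [291.   116.25] az by u 217.25 v there 115.7
(-0.001, 0.001) nRbot [304.    119.375] az by u 247.0 v there 116.7
(-0.001, 0.001) nRtop [301. 110.] az by u 238.25 v there 112.6
```

```bash
python3 - <<'E'
from h import *
c=load('w1.png'); s=state()
print('head',atz(c,291.4,40.8,.119),'park',atz(c,197.5,98,.04))
tr=R.from_quat(s['tool_rot'])
for z in (0,.02,.05,.1): print(z,proj(c,s['tool_pos']+tr.apply([0,0,z])))
plan((.5685,-.0005,.16),.5,0)
E
```

```text
head [ 0.56694259 -0.00217359  0.119     ] park [0.54718228 0.06986654 0.04      ]
0 (np.float64(281.9588896793699), np.float64(254.19937479284764))
0.02 (np.float64(281.76937251288115), np.float64(240.42847381363936))
0.05 (np.float64(281.5463463780934), np.float64(224.22270799918238))
0.1 (np.float64(281.2800621995011), np.float64(204.87367949869372))
from [ 0.459  -0.0549  0.1101] heading 0.494 tiltz [ 0.4594  0.2627 -0.8485] gap 0.0925 F [-0.2 -1.   0.6] t 2.575 j6 -0.277
shift first mm [130.1   4.3  22.3] norm 132.1 then rot units [-0.08 -3.99 -0.01] | shift after rot [122.2   4.7 -49.9]
```

>>> {"method": "move_arm", "body": {
  "xyz": [
    [0,0,-20],
    [0,0,-20],
    [0,0,-10],
    [0,0,0],
    [40,1.5,0],
    [40,1.6,0],
    [40,1.6,0],
    [0,0,0],
    [0,0,0]
  ],
  "dr": [
    [0,-1,0],
    [0,-1,0],
    [0,-1,0],
    [-0.08,-1,0],
    [0,0,0],
    [0,0,0],
    [0,0,0],
    [0,0,0],
    [0,0,0]
  ]
}}

```text
clock: 3.7
tool_pos: [0.5493, -0.01, 0.1563]
tool_rot: [0.968, 0.25, 0.009, -0.0]
force: [-0.5, 0.6, 0.2]
finger_gap: 0.093
```

```bash
python3 - <<'E'
from h import *
plan((.5685,-.0005,.071),.5,0)
c=cam('wrist','w2.png')
cv2.imwrite('pics/w2c.png',cv2.resize(c['frame'][120:300,190:370],None,fx=3.3,fy=3.3,interpolation=cv2.INTER_CUBIC))
E
```

```text
from [ 0.5493 -0.01    0.1563] heading 0.506 tiltz [ 0.0176  0.0055 -0.9998] gap 0.093 F [-0.5  0.6  0.2] t 3.7 j6 0.833
shift first mm [19.9  0.7 85.6] norm 87.9 then rot units [ 0.03 -0.13  0.04] | shift after rot [21.5  0.9 85.3]
```

View pics/w2.png

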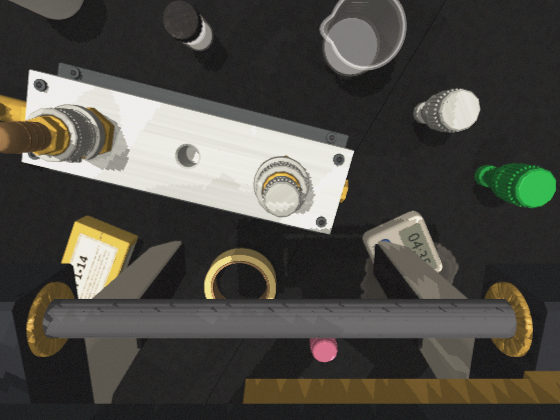

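View pics/w2c.png

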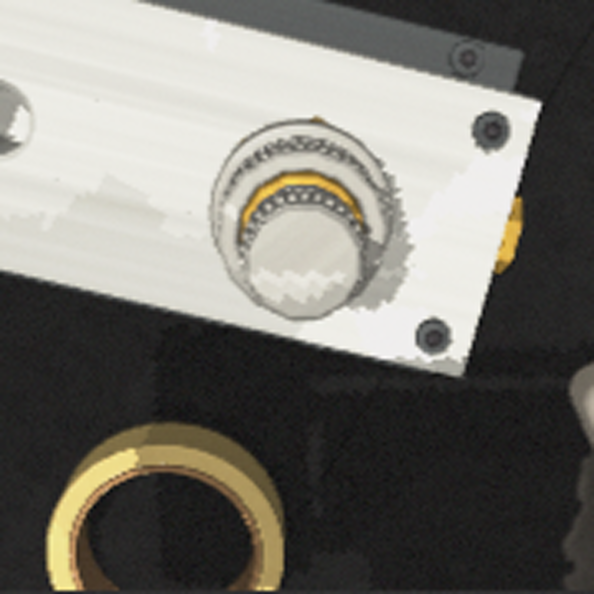

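```bash
python3 - <<'E'
from h import *
c=load('w2.png')
print('head',atz(c,281.5,199.1,.119),'park',atz(c,187.5,155,.04),'sleeve top', atz(c,190+311/3.3,120+215/3.3,.092))
print(pt(c,281.5,199.1))
E
```

```text
head [ 0.56828071 -0.0011732   0.119     ] park [0.54911086 0.07093139 0.04      ] sleeve top [ 0.57232166 -0.00127699  0.092     ]
[ 0.5681802  -0.00123594  0.11844508]
```

>>> {"method": "move_arm", "body": {
  "xyz": [
    [0,0,0],
    [21.3,1.1,0],
    [0,0,0],
    [0,0,0]
  ],
  "dr": [
    [0.03,-0.13,0.04],
    [0,0,0],
    [0,0,0],
    [0,0,0]
  ]
}}

```text
clock: 4.25
tool_pos: [0.5675, -0.0014, 0.155]
tool_rot: [0.969, 0.247, -0.001, -0.002]
force: [-0.1, 0.5, -0.3]
finger_gap: 0.0929
```

```bash
python3 - <<'E'
from h import *
plan((.5685,-.0008,.071),.5,0)
c=cam('wrist','w3.png')
cv2.imwrite('pics/w3c.png',cv2.resize(c['frame'][150:350,180:380],None,fx=3,fy=3,interpolation=cv2.INTER_CUBIC))
s=state()
for z in (0.037,.064): print(z,proj(c,s['tool_pos']+R.from_quat(s['tool_rot']).apply([0,0,z])))
E
```

```text
from [ 0.5675 -0.0014  0.155 ] heading 0.5 tiltz [-0.0023  0.0027 -1.    ] gap 0.0929 F [-0.1  0.5 -0.3] t 4.25 j6 0.87
shift first mm [ 1.2  0.3 84. ] norm 84.1 then rot units [-0.02  0.01  0.  ] | shift after rot [ 1.1 -0.  84. ]
0.037 (np.float64(279.09018816691105), np.float64(232.9091256438831))
0.064 (np.float64(279.0797953030025), np.float64(219.97649304813822))
```

View pics/w3c.png

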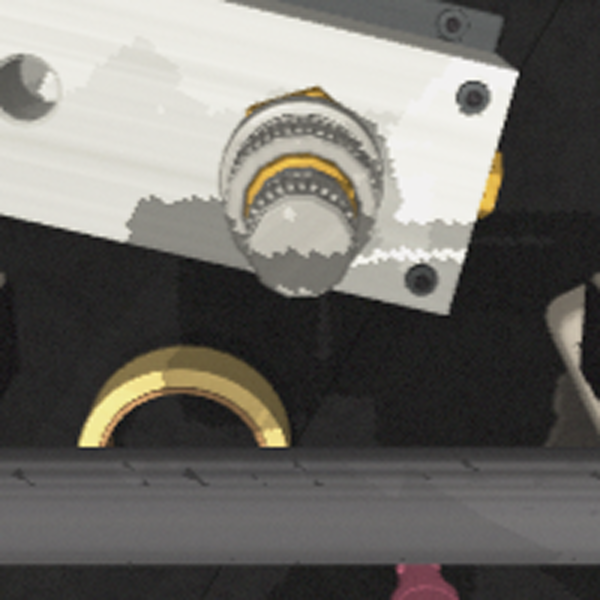

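>>> {"method": "move_arm", "body": {
  "xyz": [
    [1.1,0.5,14],
    [0,0,35],
    [0,0,25],
    [0,0,10],
    [0,0,0],
    [0,0,0]
  ],
  "dr": [
    [0,0,0],
    [0,0,0],
    [0,0,0],
    [0,0,0],
    [0,0,0],
    [0,0,0]
  ]
}}

```text
clock: 5.05
tool_pos: [0.5701, -0.0007, 0.072]
tool_rot: [0.969, 0.248, 0.001, -0.001]
force: [0.6, -0.5, 0.3]
finger_gap: 0.093
```

```bash
python3 - <<'E'
from h import *
plan((.5685,-.0008,.071),.5,0)
c=cam('wrist','w4.png')
E
```

```text
from [ 0.5701 -0.0007  0.072 ] heading 0.501 tiltz [ 5.0e-04  2.7e-03 -1.0e+00] gap 0.093 F [ 0.6 -0.5  0.3] t 5.05 j6 0.87
shift first mm [-1.5 -0.7  1. ] norm 1.9 then rot units [-0.02 -0.01  0.  ] | shift after rot [-1.5 -0.7  1. ]
```

View pics/w4.png

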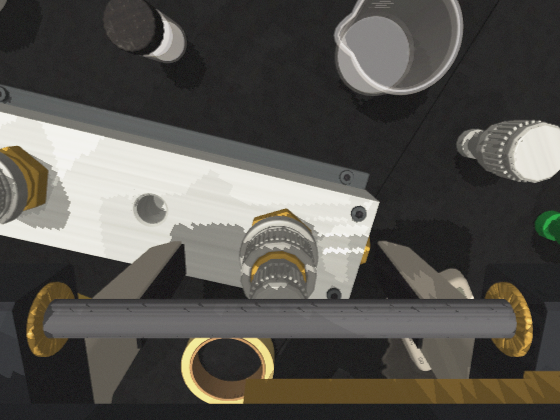

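>>> {"method": "move_arm", "body": {
  "xyz": [
    [0,0,0],
    [0,0,0],
    [0,0,0],
    [0,0,0],
    [0,0,0],
    [0,0,0]
  ],
  "dr": [
    [0,0,0],
    [0,0,0],
    [0,0,0],
    [0,0,0],
    [0,0,0],
    [0,0,0]
  ],
  "fingers": -1,
  "newtons": 15
}}

```text
clock: 5.85
tool_pos: [0.5694, -0.0005, 0.0711]
tool_rot: [0.969, 0.248, -0.0, -0.002]
force: [0.3, -0.9, 1.8]
finger_gap: 0.0377
```

>>> {"method": "move_arm", "body": {
  "xyz": [
    [0,0,0],
    [0,0,0]
  ],
  "dr": [
    [0,0,0],
    [0,0,0]
  ]
}}

```text
clock: 6.1
tool_pos: [0.5694, -0.0005, 0.0711]
tool_rot: [0.969, 0.248, -0.0, -0.002]
force: [0.3, 0.1, 0.2]
finger_gap: 0.0339
```

>>> {"method": "move_arm", "body": {
  "xyz": [
    [0,0,0],
    [0,0,0],
    [0,0,0],
    [0,0,0],
    [0,0,0],
    [0,0,0],
    [0,0,0]
  ],
  "dr": [
    [0,0,0],
    [0,0,0.7],
    [0,0,0.7],
    [0,0,0.7],
    [0,0,0.7],
    [0,0,0.75],
    [0,0,0]
  ],
  "newtons": 35
}}

```text
clock: 6.98
tool_pos: [0.5695, -0.0008, 0.0711]
tool_rot: [1.0, 0.003, -0.001, -0.001]
force: [0.5, -1.3, -1.6]
finger_gap: 0.0334
```

```bash
python3 - <<'E'
from h import *
plan((.5694,-.0005,.0711),.5-.496,0); print(state()['wrist_torque'])
c=cam('scene','s5.png')
cv2.imwrite('pics/s5c.png',cv2.resize(c['frame'][150:300,200:340],None,fx=4,fy=4,interpolation=cv2.INTER_CUBIC))
c=cam('wrist','w5.png')
E
```

```text
from [ 0.5695 -0.0008  0.0711] heading 0.006 tiltz [-0.0011  0.0027 -1.    ] gap 0.0334 F [ 0.5 -1.3 -1.6] t 6.975 j6 1.365
shift first mm [-0.1 -0.3  0. ] norm 0.3 then rot units [-0.02  0.01  0.01] | shift after rot [-0.1 -0.3  0. ]
[-0.23707473 -0.00343222 -0.05080483]
```

View pics/s5c.png

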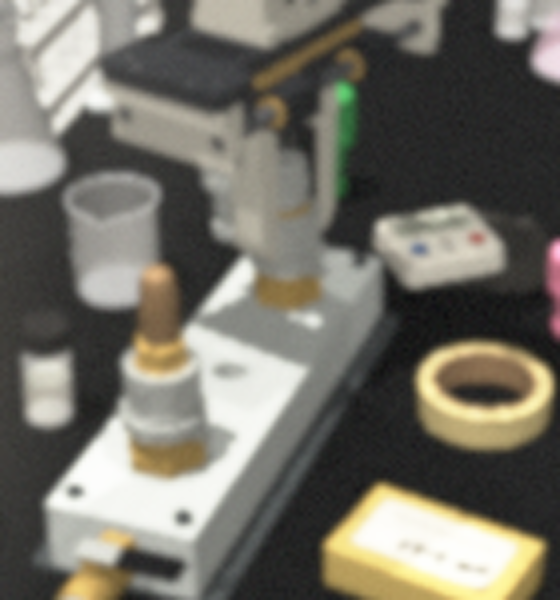

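View pics/w5.png

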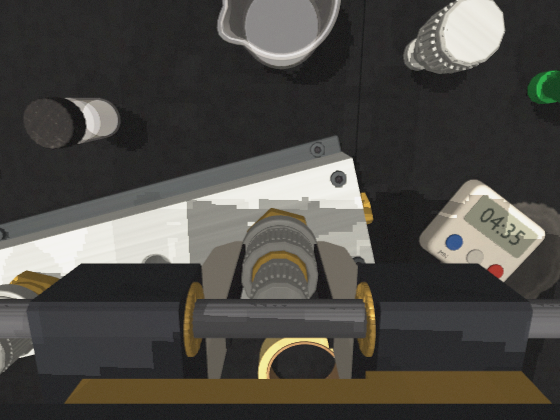

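>>> {"method": "move_arm", "body": {
  "xyz": [
    [0,0,0.5],
    [0,0,0.5],
    [0,0,0.5],
    [0,0,0.5],
    [0,0,0]
  ],
  "dr": [
    [0,0,0],
    [0,0,0],
    [0,0,0],
    [0,0,0],
    [0,0,0]
  ]
}}

```text
clock: 7.7
tool_pos: [0.5695, -0.0008, 0.0699]
tool_rot: [1.0, 0.003, -0.0, -0.001]
force: [-2.2, -2.4, 5.0]
finger_gap: 0.0332
```

>>> {"method": "move_arm", "body": {
  "xyz": [
    [0,0,0.5],
    [0,0,0.5],
    [0,0,0]
  ],
  "dr": [
    [0,0,0],
    [0,0,0],
    [0,0,0]
  ]
}}

```text
clock: 8.07
tool_pos: [0.5695, -0.0007, 0.069]
tool_rot: [1.0, 0.003, -0.0, -0.001]
force: [-2.1, -1.7, 5.6]
finger_gap: 0.0333
```

```bash
python3 - <<'E'
from h import *
for i in range(1): s=state(); print(s['tool_pos'],s['force'],s['wrist_torque'])
c=cam('wrist','w6.png'); a=load('w5.png')
cv2.imwrite('pics/w6c.png',np.hstack([cv2.resize(x['frame'][195:305,230:330],None,fx=4,fy=4,interpolation=cv2.INTER_CUBIC) for x in(a,c)]))
E
```

```text
[ 0.5695229  -0.00072714  0.06896162] [-2.08937464 -1.68146322  5.62462154] [-0.30767785  0.45045892  0.00890856]
```

View pics/w6c.png

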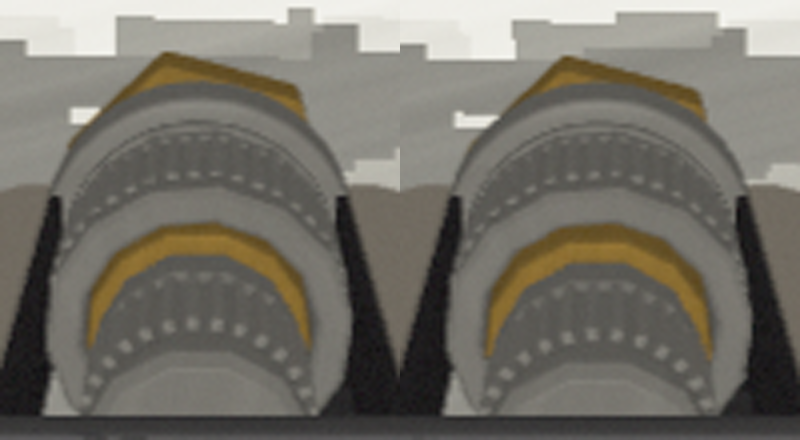

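>>> {"method": "move_arm", "body": {
  "xyz": [
    [0,0,0.7],
    [0,0,0.7],
    [0,0,0.7],
    [0,0,0.7],
    [0,0,0.7],
    [0,0,0.5],
    [0,0,0]
  ],
  "dr": [
    [0,0,0],
    [0,0,0],
    [0,0,0],
    [0,0,0],
    [0,0,0],
    [0,0,0],
    [0,0,0]
  ]
}}

```text
clock: 9.0
tool_pos: [0.5695, -0.0007, 0.0651]
tool_rot: [1.0, 0.003, -0.0, -0.001]
force: [-3.2, -2.1, 7.2]
finger_gap: 0.0332
```

>>> {"method": "move_arm", "body": {
  "xyz": [
    [0,0,0.6],
    [0,0,0.6],
    [0,0,0.5],
    [0,0,0.4],
    [0,0,0]
  ],
  "dr": [
    [0,0,0],
    [0,0,0],
    [0,0,0],
    [0,0,0],
    [0,0,0]
  ]
}}

```text
clock: 9.62
tool_pos: [0.5696, -0.0008, 0.0632]
tool_rot: [1.0, 0.003, -0.0, -0.001]
force: [-3.0, -1.7, 8.4]
finger_gap: 0.0336
```

```bash
python3 - <<'E'
from h import *
c=cam('wrist','w7.png')
cv2.imwrite('pics/w7c.png',cv2.resize(c['frame'][195:305,230:330],None,fx=4,fy=4,interpolation=cv2.INTER_CUBIC))
E
```

```text
(no output)
```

View pics/w7c.png

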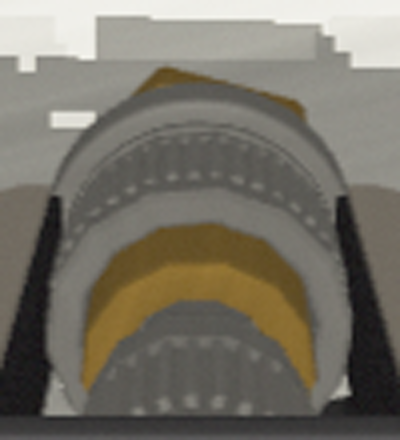

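>>> {"method": "move_arm", "body": {
  "xyz": [
    [0,0,0.4],
    [0,0,0.3],
    [0,0,0]
  ],
  "dr": [
    [0,0,0],
    [0,0,0],
    [0,0,0]
  ]
}}

```text
clock: 10.05
tool_pos: [0.5695, -0.0007, 0.0625]
tool_rot: [1.0, 0.003, -0.0, -0.001]
force: [-3.1, -1.0, 10.0]
finger_gap: 0.0336
```

```bash
python3 - <<'E'
from h import *
c=cam('wrist','w8.png')
cv2.imwrite('pics/w8c.png',cv2.resize(c['frame'][195:305,230:330],None,fx=4,fy=4,interpolation=cv2.INTER_CUBIC))
print(state()['tool_pos'],state()['force'])
E
```

```text
[ 0.56956803 -0.00073778  0.0625826 ] [-3.25600915 -1.65367665  9.3042177 ]
```

View pics/w8c.png

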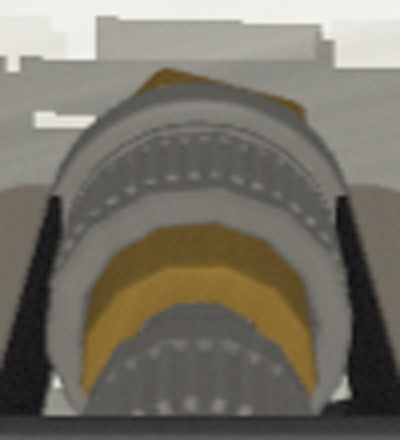

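```bash
python3 - <<'E'
from h import *
c=cam('scene','s9.png')
cv2.imwrite('pics/s9c.png',cv2.resize(c['frame'][160:240,230:310],None,fx=7,fy=7,interpolation=cv2.INTER_CUBIC))
a=load('s5.png')
cv2.imwrite('pics/s9d.png',cv2.resize(a['frame'][160:240,230:310],None,fx=7,fy=7,interpolation=cv2.INTER_CUBIC))
E
```

```text
(no output)
```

View pics/s9c.png

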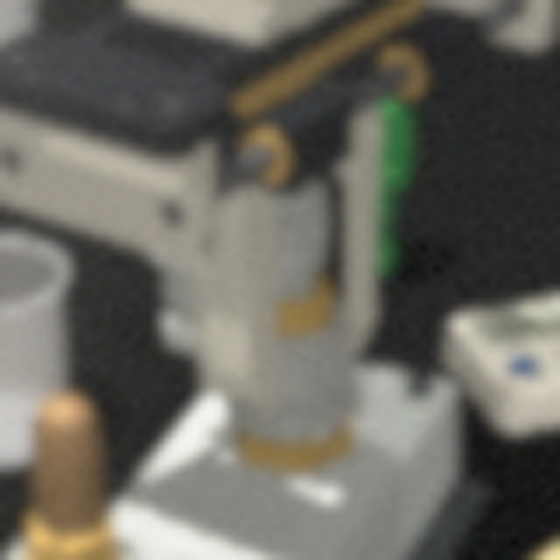

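View pics/s9d.png

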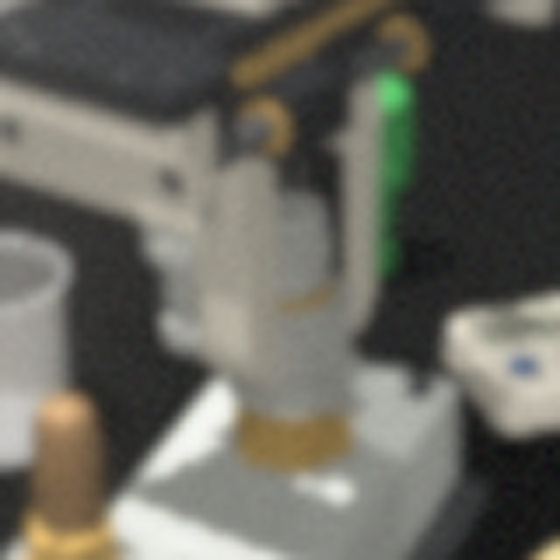

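>>> {"method": "move_arm", "body": {
  "xyz": [
    [0,0,0],
    [0,0,0],
    [0,0,0],
    [0,0,0]
  ],
  "dr": [
    [0,0,0],
    [0,0,0],
    [0,0,0],
    [0,0,0]
  ],
  "fingers": 0.3
}}

```text
clock: 10.65
tool_pos: [0.5691, -0.0005, 0.061]
tool_rot: [1.0, 0.003, -0.001, -0.002]
force: [-0.3, 0.4, -1.0]
finger_gap: 0.0598
```

```bash
python3 - <<'E'
from h import *
c=cam('scene','s10.png')
cv2.imwrite('pics/s10c.png',cv2.resize(c['frame'][160:240,230:310],None,fx=7,fy=7,interpolation=cv2.INTER_CUBIC))
plan((.5693,-.0007,.096),.006,0)
E
```

```text
from [ 5.692e-01 -5.000e-04  6.100e-02] heading 0.005 tiltz [-0.0018  0.0032 -1.    ] gap 0.0604 F [ 0.2 -0.3 -0.4] t 10.7 j6 1.365
shift first mm [  0.1   0.1 -35. ] norm 35.0 then rot units [-0.02  0.01 -0.01] | shift after rot [  0.1   0.2 -35. ]
```

View pics/s10c.png

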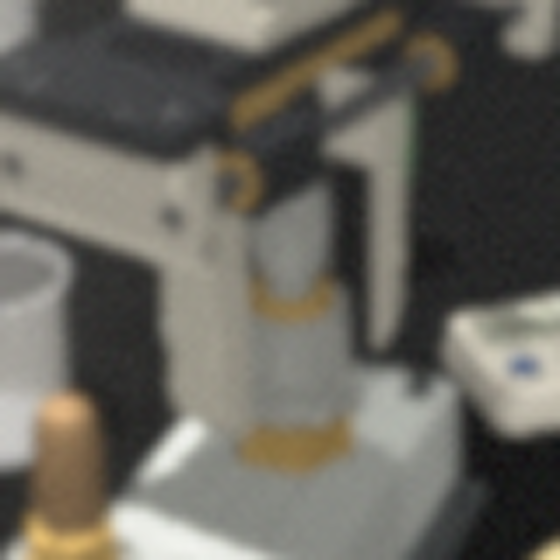

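>>> {"method": "move_arm", "body": {
  "xyz": [
    [0,0,-15],
    [0,0,-20],
    [0,0,0],
    [0,0,0]
  ],
  "dr": [
    [0,0,0],
    [0,0,0],
    [0,0,0],
    [0,0,0]
  ]
}}

```text
clock: 11.2
tool_pos: [0.5693, -0.0006, 0.0963]
tool_rot: [1.0, 0.002, -0.001, -0.002]
force: [0.4, 0.9, -0.4]
finger_gap: 0.0606
```

>>> {"method": "move_arm", "body": {
  "xyz": [
    [0,0,0],
    [0,0,0],
    [0,0,0],
    [0,0,0],
    [0,0,0],
    [0,0,0]
  ],
  "dr": [
    [0,0,0],
    [0,0,0],
    [0,0,0],
    [0,0,0],
    [0,0,0],
    [0,0,0]
  ],
  "fingers": -1,
  "newtons": 25
}}

```text
clock: 11.95
tool_pos: [0.5694, -0.0007, 0.0962]
tool_rot: [1.0, 0.002, -0.001, -0.001]
force: [-0.7, -0.3, -0.6]
finger_gap: 0.0215
```

```bash
python3 - <<'E'
from h import *
c=cam('scene','s11.png')
cv2.imwrite('pics/s11c.png',cv2.resize(c['frame'][160:240,230:310],None,fx=7,fy=7,interpolation=cv2.INTER_CUBIC))
plan((.5693,-.0007,.15),.006,0)
E
```

```text
from [ 0.5694 -0.0007  0.0962] heading 0.005 tiltz [-0.0013  0.0029 -1.    ] gap 0.0214 F [ 0.7 -1.2 -1.5] t 12.0 j6 1.366
shift first mm [ -0.2  -0.2 -53.8] norm 53.8 then rot units [-0.02  0.01 -0.01] | shift after rot [ -0.1  -0.  -53.8]
```

View pics/s11c.png

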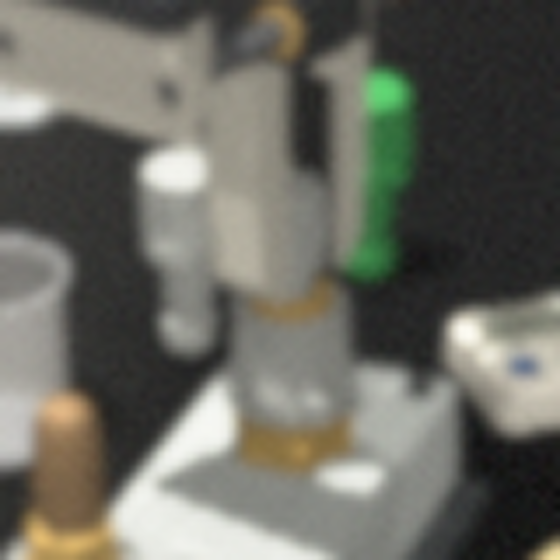

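Plug head gripped (gap about 22 mm). Now draw it straight up.

>>> {"method": "move_arm", "body": {
  "xyz": [
    [0,0,-3],
    [0,0,-5],
    [0,0,-8],
    [0,0,-12],
    [0,0,-15],
    [0,0,-11],
    [0,0,0],
    [0,0,0]
  ],
  "dr": [
    [0,0,0],
    [0,0,0],
    [0,0,0],
    [0,0,0],
    [0,0,0],
    [0,0,0],
    [0,0,0],
    [0,0,0]
  ]
}}

```text
clock: 13.0
tool_pos: [0.5692, -0.0007, 0.1501]
tool_rot: [1.0, 0.002, -0.001, -0.002]
force: [0.2, 0.7, -1.5]
finger_gap: 0.0215
```

```bash
python3 - <<'E'
from h import *
plan((.55,.072,.15),.005,0)
c=cam('scene','s12.png')
cv2.imwrite('pics/s12c.png',cv2.resize(c['frame'][130:240,220:330],None,fx=5,fy=5,interpolation=cv2.INTER_CUBIC))
c=cam('wrist','w12.png')
E
```

```text
from [ 0.5692 -0.0007  0.1501] heading 0.005 tiltz [-0.0016  0.0032 -1.    ] gap 0.0215 F [ 0.2  0.7 -1.5] t 13.0 j6 1.366
shift first mm [-18.9 -72.8   0.4] norm 75.2 then rot units [-0.02  0.01 -0.  ] | shift after rot [-18.9 -72.8   0.1]
```

View pics/s12c.png

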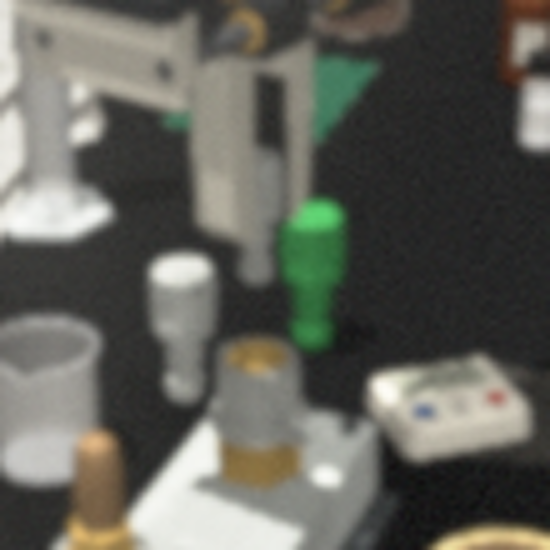

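View pics/w12.png

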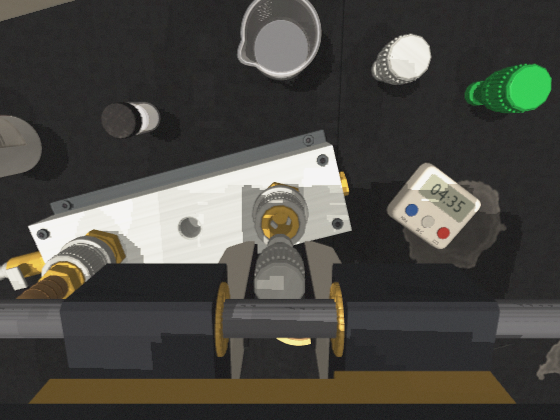

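>>> {"method": "move_arm", "body": {
  "xyz": [
    [0,0,0],
    [0,0,0],
    [0,0,0],
    [0,0,0],
    [0,0,0],
    [0,0,0],
    [0,0,0],
    [0,0,0],
    [0,0,0],
    [0,0,0]
  ],
  "dr": [
    [0,0,1.0],
    [0,0,1.2],
    [0,0,1.2],
    [0,0,1.2],
    [0,0,1.2],
    [0,0,1.2],
    [0,0,1.2],
    [0,0,1.2],
    [0,0,0],
    [0,0,0]
  ],
  "newtons": 30
}}

```text
clock: 14.35
tool_pos: [0.5693, -0.0008, 0.15]
tool_rot: [0.795, -0.607, -0.002, -0.001]
force: [0.2, 0.1, -2.0]
finger_gap: 0.0212
```

```bash
python3 - <<'E'
from h import *
plan((.5495,.0715,.15),-1.305,0)
E
```

```text
from [ 0.5693 -0.0008  0.15  ] heading -1.304 tiltz [-0.0018  0.0032 -1.    ] gap 0.0212 F [ 0.2  0.1 -2. ] t 14.35 j6 2.675
shift first mm [-74.9   0.1   0.3] norm 74.9 then rot units [0.01 0.03 0.  ] | shift after rot [-74.9   0.2   0. ]
```

>>> {"method": "move_arm", "body": {
  "xyz": [
    [-25,0,0],
    [-30,0,0],
    [-20,0,0],
    [0,0,30],
    [0,0,30],
    [0,0,16],
    [0,0,0],
    [0,0,0]
  ],
  "dr": [
    [0,0,0],
    [0,0,0],
    [0,0,0],
    [0,0,0],
    [0,0,0],
    [0,0,0],
    [0,0,0],
    [0,0,0]
  ]
}}

```text
clock: 15.35
tool_pos: [0.5508, 0.0717, 0.0755]
tool_rot: [0.794, -0.608, -0.001, -0.001]
force: [0.3, 0.5, -0.4]
finger_gap: 0.0211
```

```bash
python3 - <<'E'
from h import *
plan((.5495,.0715,.05),-1.305,0)
c=cam('wrist','w15.png')
c=cam('scene','s15.png')
cv2.imwrite('pics/s15c.png',cv2.resize(c['frame'][150:290,190:330],None,fx=4,fy=4,interpolation=cv2.INTER_CUBIC))
E
```

```text
from [0.5508 0.0717 0.0755] heading -1.307 tiltz [ 5.0e-04  2.9e-03 -1.0e+00] gap 0.0211 F [ 0.3  0.5 -0.4] t 15.35 j6 2.803
shift first mm [-0.1  1.3 25.5] norm 25.6 then rot units [-0.01  0.02 -0.02] | shift after rot [-0.1  1.3 25.5]
```

View pics/w15.png

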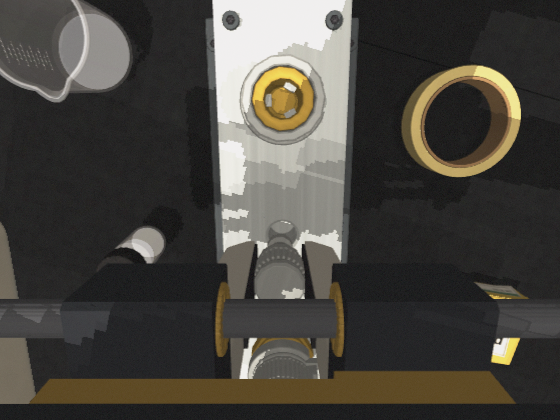

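View pics/s15c.png

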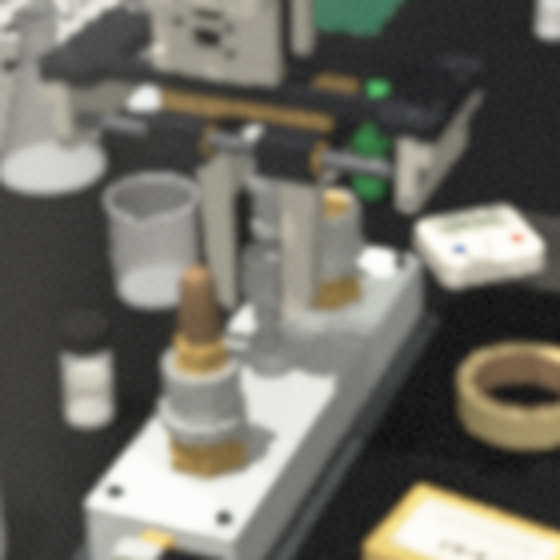

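```bash
python3 - <<'E'
from h import *
c=load('w15.png');s=state()
cv2.imwrite('pics/w15c.png',cv2.resize(c['frame'][190:300,220:340],None,fx=6,fy=5.4,interpolation=cv2.INTER_CUBIC))
tp=s['tool_pos'];r=R.from_quat(s['tool_rot'])
print('nose tip',proj(c,tp+r.apply([0,0,.0237])),'axis at block',proj(c,tp+r.apply([0,0,tp[2]-.04])), 'pred b',proj(c,[.569,-.0008,.092]))
E
```

```text
nose tip (np.float64(276.78710918987), np.float64(242.9183236870216)) axis at block (np.float64(276.90871310207046), np.float64(235.84879186972734)) pred b (np.float64(279.647677292243), np.float64(99.1607889588056))
```

View pics/w15c.png

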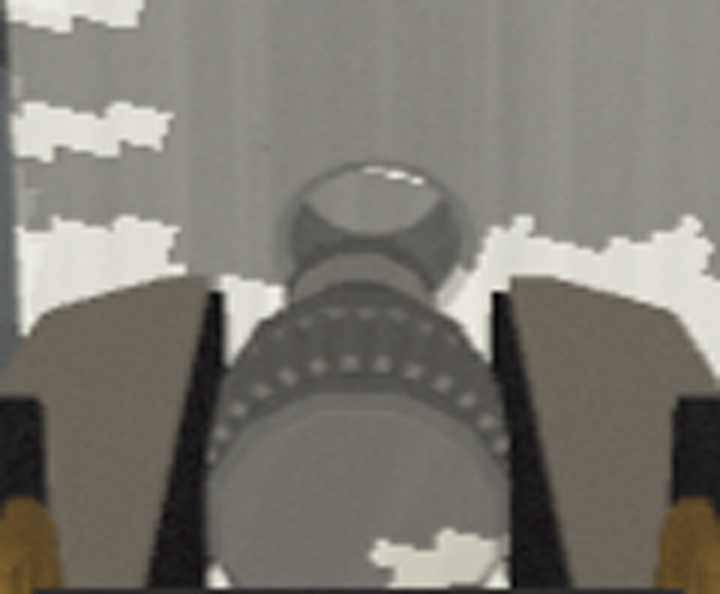

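```bash
python3 - <<'E'
from h import *
c=load('w15.png');s=state()
tp=s['tool_pos'];r=R.from_quat(s['tool_rot'])
for x in (.0085,.01): print(proj(c,tp+r.apply([x,0,tp[2]-.04])))
for u,v in((374,158),(374,170)): print((r.inv().apply(atz(c,220+u/6,190+v/5.4,.04)-tp)*1000).round(1))
# hole full-width row: widest at crop v~225
print((r.inv().apply(atz(c,220+278/6,190+230/5.4,.04)-tp)*1000).round(1),(r.inv().apply(atz(c,220+472/6,190+230/5.4,.04)-tp)*1000).round(1))
E
```

```text
(np.float64(276.9074868502672), np.float64(221.9543126492457))
(np.float64(276.90726788598226), np.float64(219.473260470279))
[10.1  3.1 35.7]
[ 8.8  3.1 35.7]
[ 2.  -6.2 35.8] [ 2.  12.7 35.7]
```

>>> {"method": "move_arm", "body": {
  "xyz": [
    [0,1.4,0],
    [0,0,5],
    [0,0,5],
    [0,0,4],
    [0,0,2],
    [0,0,0]
  ],
  "dr": [
    [0,0,0],
    [0,0,0],
    [0,0,0],
    [0,0,0],
    [0,0,0],
    [0,0,0]
  ]
}}

```text
clock: 16.2
tool_pos: [0.5484, 0.0716, 0.0583]
tool_rot: [0.794, -0.608, -0.002, -0.001]
force: [0.6, -0.4, -1.3]
finger_gap: 0.0214
```

```bash
python3 - <<'E'
from h import *
plan((.5495,.0715,.046),-1.305,0)
c=cam('wrist','w16.png')
cv2.imwrite('pics/w16c.png',cv2.resize(c['frame'][190:300,220:340],None,fx=6,fy=5.4,interpolation=cv2.INTER_CUBIC))
E
```

```text
from [0.5484 0.0716 0.0583] heading -1.308 tiltz [-0.0017  0.0031 -1.    ] gap 0.0214 F [ 0.6 -0.4 -1.3] t 16.2 j6 2.802
shift first mm [ 0.4 -1.1 12.3] norm 12.4 then rot units [ 0.01  0.02 -0.02] | shift after rot [ 0.4 -1.1 12.3]
```

View pics/w16c.png

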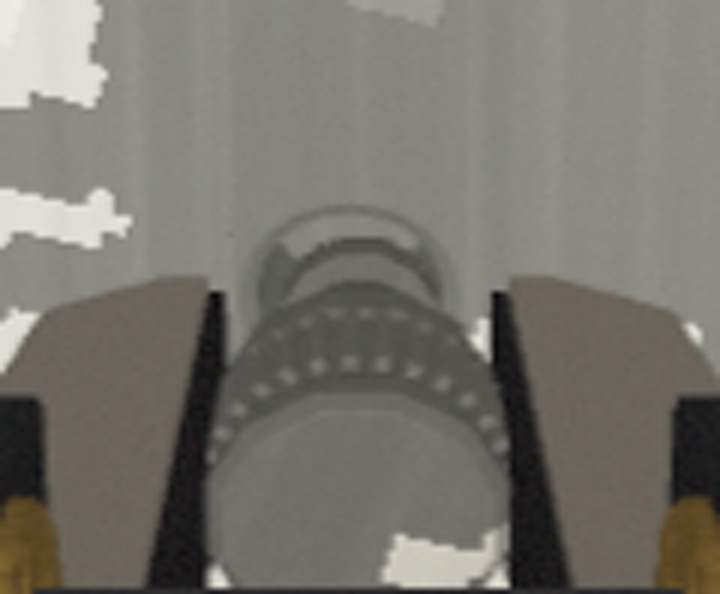

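>>> {"method": "move_arm", "body": {
  "xyz": [
    [0,-0.8,0],
    [0,0,0],
    [0,0,0]
  ],
  "dr": [
    [0,0,0],
    [0,0,0],
    [0,0,0]
  ]
}}

```text
clock: 16.62
tool_pos: [0.5494, 0.0718, 0.0587]
tool_rot: [0.794, -0.608, -0.001, -0.001]
force: [-0.1, 0.1, -1.3]
finger_gap: 0.0215
```

```bash
python3 - <<'E'
from h import *
plan((.5495,.0715,.046),-1.305,0)
c=cam('wrist','w17.png')
cv2.imwrite('pics/w17c.png',cv2.resize(c['frame'][190:300,220:340],None,fx=6,fy=5.4,interpolation=cv2.INTER_CUBIC))
E
```

```text
from [0.5494 0.0718 0.0587] heading -1.307 tiltz [-0.001   0.0031 -1.    ] gap 0.0215 F [-0.1  0.1 -1.3] t 16.625 j6 2.803
shift first mm [ 0.3 -0.1 12.7] norm 12.7 then rot units [ 0.    0.02 -0.02] | shift after rot [ 0.3 -0.1 12.7]
```

View pics/w17c.png

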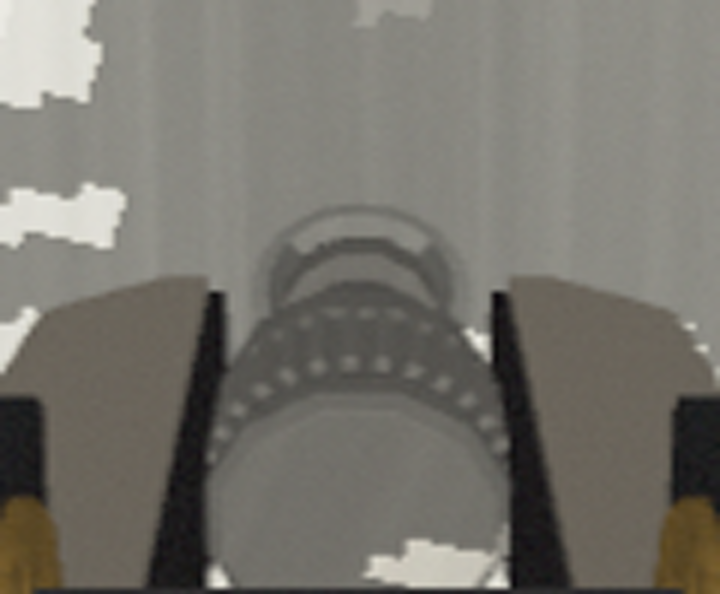

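>>> {"method": "move_arm", "body": {
  "xyz": [
    [0,0,3],
    [0,0,3],
    [0,0,3],
    [0,0,3],
    [0,0,0],
    [0,0,0]
  ],
  "dr": [
    [0,0,0],
    [0,0,0],
    [0,0,0],
    [0,0,0],
    [0,0,0],
    [0,0,0]
  ]
}}

```text
clock: 17.42
tool_pos: [0.5493, 0.0718, 0.0466]
tool_rot: [0.794, -0.608, -0.001, -0.001]
force: [-0.2, -1.4, -1.3]
finger_gap: 0.0213
```

```bash
python3 - <<'E'
from h import *
plan((.5495,.0715,.046),-1.305,0)
c=cam('wrist','w18.png')
cv2.imwrite('pics/w18c.png',cv2.resize(c['frame'][190:300,220:340],None,fx=6,fy=5.4,interpolation=cv2.INTER_CUBIC))
c=cam('scene','s18.png')
cv2.imwrite('pics/s18c.png',cv2.resize(c['frame'][180:260,210:310],None,fx=6,fy=6,interpolation=cv2.INTER_CUBIC))
E
```

```text
from [0.5493 0.0718 0.0466] heading -1.308 tiltz [-0.0011  0.0031 -1.    ] gap 0.0213 F [-0.2 -1.4 -1.3] t 17.425 j6 2.803
shift first mm [ 0.3 -0.1  0.6] norm 0.7 then rot units [ 0.    0.02 -0.02] | shift after rot [ 0.3 -0.1  0.6]
```

View pics/w18c.png

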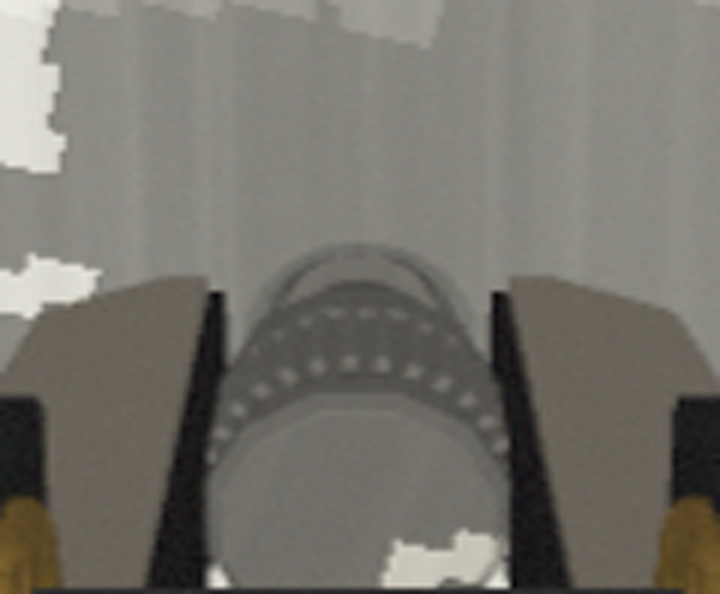

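View pics/s18c.png

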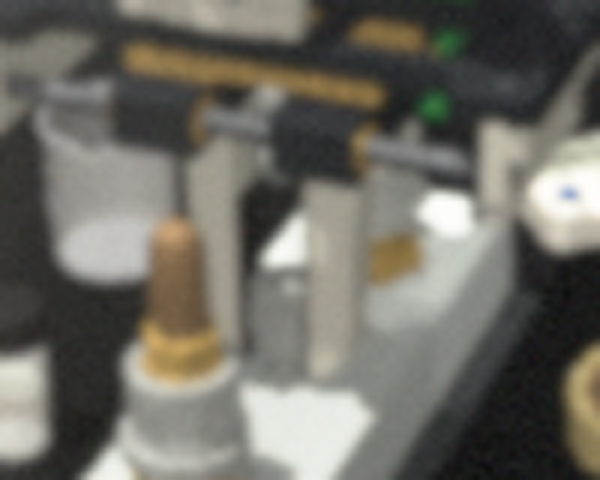

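>>> {"method": "move_arm", "body": {
  "xyz": [
    [0,0,2.5],
    [0,0,0],
    [0,0,0]
  ],
  "dr": [
    [0,0,0],
    [0,0,0],
    [0,0,0]
  ]
}}

```text
clock: 17.9
tool_pos: [0.5493, 0.0718, 0.044]
tool_rot: [0.794, -0.608, -0.001, -0.001]
force: [-0.2, -0.3, -1.4]
finger_gap: 0.0212
```

>>> {"method": "move_arm", "body": {
  "xyz": [
    [0,0,0],
    [0,0,0],
    [0,0,0],
    [0,0,0]
  ],
  "dr": [
    [0,0,0],
    [0,0,0],
    [0,0,0],
    [0,0,0]
  ],
  "fingers": -0.2
}}

```text
clock: 18.4
tool_pos: [0.5493, 0.0718, 0.0441]
tool_rot: [0.794, -0.608, -0.001, -0.001]
force: [-0.9, -0.6, -0.3]
finger_gap: 0.0371
```

```bash
python3 - <<'E'
from h import *
c=cam('wrist','w19.png')
cv2.imwrite('pics/w19c.png',cv2.resize(c['frame'][190:300,220:340],None,fx=6,fy=5.4,interpolation=cv2.INTER_CUBIC))
c=cam('scene','s19.png')
cv2.imwrite('pics/s19c.png',cv2.resize(c['frame'][180:260,210:310],None,fx=6,fy=6,interpolation=cv2.INTER_CUBIC))
E
```

```text
(no output)
```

View pics/w19c.png

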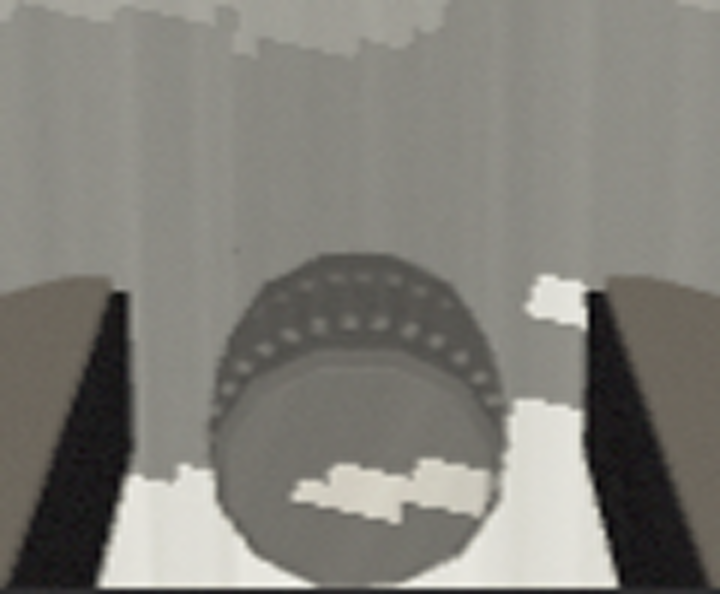

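View pics/s19c.png

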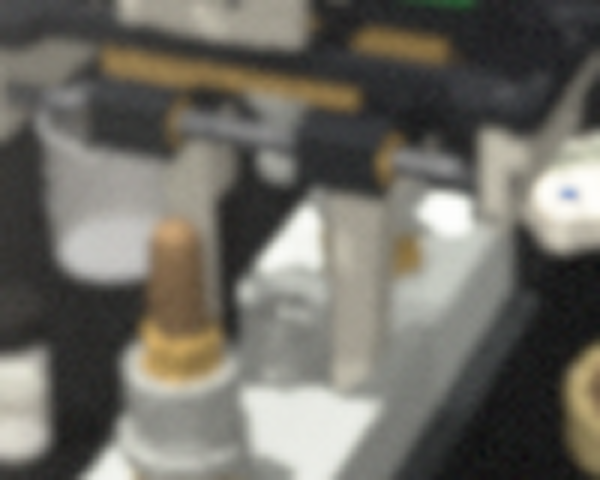

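>>> {"method": "move_arm", "body": {
  "xyz": [
    [0,0,-10],
    [0,0,-30],
    [0,0,-40],
    [0,0,-40],
    [0,0,-30],
    [0,0,0]
  ],
  "dr": [
    [0,0,0],
    [0,0,0],
    [0,0,0],
    [0,0,0],
    [0,0,0],
    [0,0,0]
  ]
}}

```text
clock: 19.25
tool_pos: [0.5512, 0.0713, 0.1974]
tool_rot: [0.794, -0.608, 0.001, -0.003]
force: [-0.1, 0.1, -0.4]
finger_gap: 0.0374
```

```bash
python3 - <<'E'
from h import *
print(state()['tool_pos'])
c=cam('wrist','w20.png')
s=cam('scene','s20.png')
cv2.imwrite('pics/s20c.png',cv2.resize(s['frame'][160:310,190:340],None,fx=4,fy=4,interpolation=cv2.INTER_CUBIC))
E
```

```text
[0.55123331 0.07129487 0.19742306]
```

View pics/w20.png

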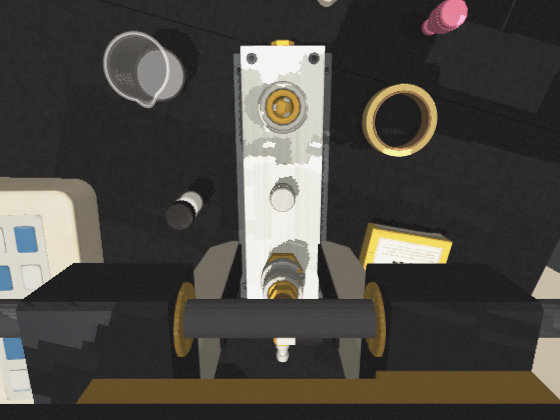

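View pics/s20c.png

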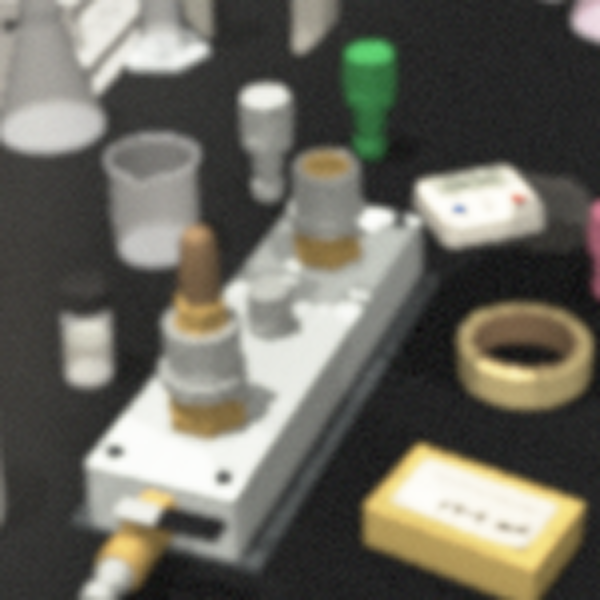

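```bash
python3 - <<'E'
from h import *
c=load('w20.png')
print([pt(c,u,v).round(4) for u,v in((282,198),(278,200),(287,202),(282,203))],'block',[pt(c,u,v).round(4) for u,v in((260,225),(305,225),(300,170))],'sleeve b top',[pt(c,u,v)[2].round(4) for u,v in((263,107),(282,90),(301,107))])
cv2.imwrite('pics/w20c.png',cv2.resize(c['frame'][170:225,250:315],None,fx=9,fy=9,interpolation=cv2.INTER_CUBIC))
E
```

```text
[array([0.5486, 0.0703, 0.0637]), array([0.5515, 0.0726, 0.0652]), array([0.5435, 0.0726, 0.0635]), array([0.5475, 0.0744, 0.0643])] block [array([0.5601, 0.1061, 0.0397]), array([0.5196, 0.0948, 0.0403]), array([0.5382, 0.0466, 0.0388])] sleeve b top [np.float64(0.0914), np.float64(0.093), np.float64(0.0924)]
```

View pics/w20c.png

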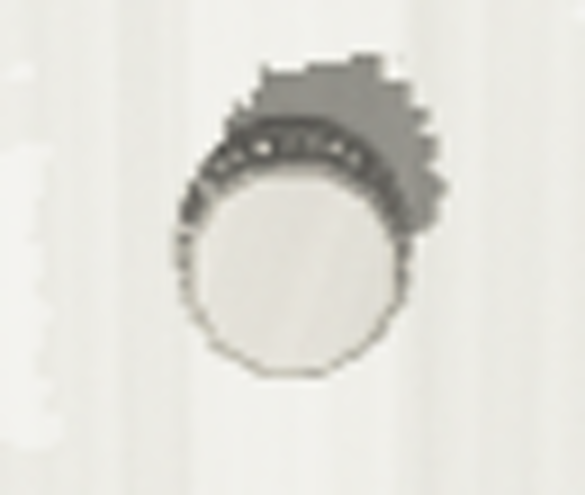

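Head top is about 64.3 mm up and the block about 39.7 mm, a 24.6 mm difference against a 25 mm head, so the plug is home. Sleeve b is up at about 92 mm, the silencer is still in place, and the arm is clear.

```bash
python3 -c "
from h import *
print(arm.hand_in()); print(state()['clock'])"
```

```text
the job is handed in; nothing more can be done
None
the job is handed in; nothing more can be done
```

The plug is out of the -y outlet (coupling b) and parked upright and fully home in the bore. I handed the job in at about 19 s on the clock.

**What I did:**
- **Release:** I measured the notch in the wrist picture as about 0.5 rad anticlockwise of the pin. I turned the sleeve clockwise by that much and pushed it down about 8.5 mm. It passed the pin without striking it, and the readings I took while pushing never passed about 10 N. The plug sprang up.
- **Parking:** I drew the plug out and the sleeve snapped back up. I turned the gripper across the row to keep its body clear of the silencer. The plug went about 20 mm into the bore before I let go, and it dropped the last 8 mm or so by itself.

**Last checks:**
- **Plug:** its head top stands about 24.6 mm above the block, against a 25 mm head, and it looks upright.
- **Sleeve b:** its top is at about 92 mm, so it is fully up.
- **Silencer and surroundings:** the silencer is still in its coupling, and the things round about look unmoved in the pictures. I did not re-measure them.
- **Disagreements:** position readings from the cameras and the tool differed by 1–2 mm. I overshot the bore by about 1 mm at first and corrected it by eye in the wrist picture before lowering the plug.

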